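# Seat a drill chuck by its taper and draw up the spindle

## Robot

A 6-joint arm with a two-finger parallel gripper is mounted at the origin on the work surface. World frame = base frame: x ahead of the robot, y to its left, z up, the work surface at z = 0. Lengths are in m, angles in rad, forces in N, time in s.
With the tool pointing down it reaches from about 0.35 to 0.925 m from the base axis. Payload 6.4 kg.
Tool frame: the origin (TCP) lies at the very end of the fingers, on their centre line; the grasp point (between the pads) lies 19 mm behind it; z points along the fingers, y is the direction in which the jaws open and shut (so a half turn about z gives the same grasp; the last joint's range is limited). The gripper opens to 85 mm and grips with 20 to 120 N. Pads are 22 mm wide; open, the fingers measure 114 mm over their backs; the gripper's body (76 mm by 85 mm) begins 54 mm behind the grasp point. The pads swing forward as they close: fully open they stand 13 mm farther back than shut.
Start: joints at [1.048, 0.245, 1.558, -0, 1.339, -0.174], TCP at [0.222, 0.611, 0.231] pointing down, gripper open.
Joint ranges: [-3.13, 3.13], [-1.02, 2.26], [0.13, 2.54], [-0.95, 4.09], [0.21, 2.88], [-2.74, 2.74]. Speed limits (rad/s): [2.57, 2.57, 3.14, 3.14, 3.14, 3.14].

## Interface

Orientations are given as a 3x3 rotation matrix whose columns are the frame's x, y, z axes.
In Python, from workcell import env gives the robot as it stands.
- The arm moves only by the shell command python3 -m creep 'ROWS' [FORCE]. ROWS is JSON, a list of rows, each a list of 3 entries, a list of its own where there are three numbers: the shift along the world's x, y, z in units of 50 mm (1.0 is 50 mm), then the turn, a rotation vector about the world's x, y, z in units of 8 degrees (1.0 is 8 degrees), then the closure in counts, from 0 (fully open) to 255 (shut). A call has 1 to 12 rows; each row is the pose to reach, as a shift and turn from the pose measured when the call began; what a row does not reach only later rows make up. A row lasts 1/8 s, in which the tool goes at most 62.5 mm and 10.7 degrees, less where a joint would pass 70% of its speed; a pose out of reach is approached as far as the arm can. A call with a gripper value outside its range is refused whole. The fingers move at their own pace and stop on an object; FORCE is the grip in N (left out, the last holds). Time passes only in rows, so rows that repeat a pose let the fingers close. It gives the time, the measured TCP pose, the force and the opening at its end, in the units of the state.
- env.read_state(): the state, without advancing time (a new reading comes with each control period).
- env.camera(name): name is "scene" or "side" or "wrist"; returns the picture (400x640x3 uint8, red, green, blue); there is no depth.
- env.camera_model(name): a dict with "camera_matrix" (3x3 intrinsics, pixels), "rvec" (rotation vector, rad) and "tvec" (3), from world to camera coordinates, as OpenCV has them; the wrist camera has in their place "hand_eye" (4x4, takes a point from camera to tool coordinates, whose origin is the TCP and whose axes are the flange's). Camera axes: x right, y down, z forward; pixel columns grow to the right and rows downward; lengths in m; the calibration is good to about 2 mm. A picture is of the moment at which its call begins: read the wrist's pose just before it. camera_model takes no time and is no camera call.
- env.sign_off(): hands the job in, once; it reports no verdict.
The state is a dict: "time_s": time; "qpos": joint angles; "qd": joint speeds; "joint_efforts": joint torques, N m; "position": TCP position; "orientation": TCP orientation; "force": force on the tool from outside, world axes, zero at the start; "wrist_torque": the same for the moment, N m; "finger_gap": opening from 0.0 (shut) to 1.0 (fully open).
Only numpy, scipy, OpenCV 4.12 (cv2) and the standard library are available. Lean on these libraries where they do the work, as an engineer would, in place of code of your own. Each camera call takes 0.05 s, during which the arm holds its last target. There are 200 camera calls.

## Task

Take the large drill chuck out of the wooden rack, lower its tapered shank into the upright drill-press spindle (do not let it drop in) and tap it down gently until it is wedged tight: a push of about 20 N does it, while more than 25 N would spread the taper. Then pull up on the chuck alone to draw the spindle about 25 mm up out of its clamp block, so that the taper's friction does the lifting, and let go, leaving the spindle raised with the chuck upright and still tight in it. Do not take hold of the spindle itself, and leave the other things where they are.

Things in the scene. Friction and masses are not known exactly. Their poses are not given: they have to be found in the camera images.
- chuck_center (a point): centre of the large drill chuck: a dark ribbed cylinder 40 mm in diameter and 58 mm tall, flat nose up (33 mm across, jaws drawn in), 0.3 to 0.5 kg. The point lies on its axis, 29 mm above its flat shoulder (underside) and 29 mm below its nose; z up its axis. At the start its shank hangs loosely in a rack hole, the shoulder resting on the rack's top
- chuck_shoulder (a point): centre of the large chuck's flat shoulder, 29 mm below its centre point, z up its axis. From here a bare tapered steel shank reaches 56 mm down: 26 mm thick at the shoulder, 15 mm at its rounded tip
- rack: wooden block fixed to the bench, 75 mm (its x) by 250 mm (its y), 66 mm high, origin under its centre, with three holes of 29 mm in a row 80 mm apart along its y (at -80, 0, +80 mm), each with a tool in it; which tool is in which hole varies
- nose (a point): centre of the rim (flat upper end) of the drill-press spindle, an upright steel tube 44 mm in outer diameter standing 60 mm out of a grey iron clamp block; the rim is 105 mm above the bench at the start. z up its axis
- bore (a point): middle of the spindle's tapered bore, 30 mm below the rim: four springy steel leaves, 14 to 20 mm apart, inside the tube. The shank slips in freely, then wedges with the shoulder 9 to 25 mm above the rim: the leaves sit at a different depth each time, which only feel tells. Pushing on takes 3 to 4 N more per mm. Pushed with 18 to 22 N it holds for the pull; under 15 N it slips out. The shoulder stays clear of the rim
- spindle (a joint): height in m of the spindle above its lowest position, 0 (down, as at the start, resting on a hard stop) to 0.035 (hard upper stop: pulling on against it draws the chuck out). It slides up in its clamp block against a drag of 10 to 11 N and stays at whatever height it is left.
- clamp_block: grey iron clamp block that carries the spindle, 130 mm (its x) by 100 mm (its y) by 45 mm high, origin under its centre, fixed to the bench
- small_chuck_center (a point): small drill chuck in the rack, 28 mm diameter, 44 mm tall, with a 37 mm flange at its foot and a straight shank; the point lies half-way up, 22 mm above the rack top
- centre_middle (a point): lathe centre in the rack: a 38 mm steel drum, 30 mm tall, with a sharp cone on top (55 mm in all); the point lies 22 mm above the rack top
- wrench: combination wrench, 170 mm, lying on the bench
- screwdriver: black-handled screwdriver, 200 mm, lying on the bench
- jar: glass jar with steel lid, 64 mm diameter, 85 mm tall; origin under its centre
- spray: spray can, 52 mm diameter, 155 mm tall; origin under its centre
- tape: yellow tape measure, 65 x 34 x 62 mm; origin under its centre
Mind the look-alikes: they are no part of the job. Leave any pink look-alike of the part that bears chuck_center alone. Leave any purple look-alike of the clamp_block alone.

How it is judged:
On the way:
1. the chuck's shank is wedged in the spindle's bore (clamped by more than 20 N) while the spindle is still down (z of chuck_shoulder in the frame of nose below 0.023 m and horizontal distance between chuck_shoulder and nose below 0.004 m and angle between chuck_shoulder's own z axis and vertical below 0.1 rad and contact force between chuck and spindle above 20 N and value of joint spindle below 0.006 m), for 0.2 s.
At the end, for the whole second after the job is handed in: the spindle stands at least 15 mm above its lowest position, the chuck's shank sits in it upright (within 0.1 rad), centred within 4 mm, its shoulder less than 23 mm above the rim and still clamped by more than 15 N; let go and at rest (z of chuck_shoulder in the frame of nose below 0.023 m and horizontal distance between chuck_shoulder and nose below 0.004 m and angle between chuck_shoulder's own z axis and vertical below 0.1 rad and contact force between chuck and spindle above 15 N and value of joint spindle above 0.015 m and linear speed of chuck below 0.01 m/s and velocity of joint spindle below 0.005 m/s); the robot touches nothing.
It fails at once if the chuck is driven into the spindle with more than about 26 N (the contact force between them, all round the taper, passes 50 N) (contact force between chuck and spindle above 50 N).
It fails at once if the chuck drops or is rammed into the spindle (faster than 0.4 m/s with its shank in the bore) (z of chuck_shoulder in the frame of nose between -0.01 and 0.045 m and horizontal distance between chuck_shoulder and nose below 0.015 m and linear speed of chuck above 0.4 m/s).
It fails at once if the fingers press on the spindle (more than 4 N) (contact force between the fingers and spindle above 4 N).
It fails at once if another thing is moved by more than 30 mm (distance of any of small_chuck_center, centre_middle, wrench, screwdriver, jar, spray, tape from where it was at the start of the episode above 0.03 m).
It also fails if it takes over 61 s, if anything falls off the work surface, if the arm or the gripper's body presses on something with over 40 N, if the wrist force passes 120 N, or if a joint passes its speed limit or range.

## Working session

There is one attempt and no reset: what is moved stays moved. The work goes in short steps, Python scripts to look and compute and a shell command to move; the robot and the scene stay as the last step left them, time stands still between calls to the robot, and variables do not carry over. Pictures are saved under pics/ and viewed, about 8 in all and at most 12, crops included, and the job is handed in when it is done.

```bash
ls; mkdir -p pics
cat > h.py <<'E'
import numpy as np, cv2
from workcell import env
def snap(n,f,crop=None,s=1):
    im=cv2.cvtColor(env.camera(n),cv2.COLOR_RGB2BGR)
    cv2.imwrite('pics/raw_'+f,im)
    if crop: im=im[crop[1]:crop[3],crop[0]:crop[2]]
    if s!=1: im=cv2.resize(im,None,fx=s,fy=s,interpolation=cv2.INTER_CUBIC)
    cv2.imwrite('pics/'+f,im)
def ext(n):
    m=env.camera_model(n);K=np.array(m['camera_matrix'])
    if 'hand_eye' in m:
        s=env.read_state();T=np.eye(4);T[:3,:3]=s['orientation'];T[:3,3]=s['position']
        W=T@np.array(m['hand_eye']);return K,W[:3,:3],W[:3,3]
    R=cv2.Rodrigues(np.array(m['rvec'],float))[0];t=np.array(m['tvec'],float).ravel()
    return K,R.T,-R.T@t
def ray(n,p):
    K,R,c=ext(n);d=R@np.linalg.inv(K)@np.array([p[0],p[1],1.]);return c,d/np.linalg.norm(d)
def atz(n,p,z):
    c,d=ray(n,p);return c+d*(z-c[2])/d[2]
def proj(n,P):
    K,R,c=ext(n);v=K@R.T@(np.array(P)-c);return v[:2]/v[2]
E
python3 - <<'E'
from h import *
snap('scene','a.png');snap('side','b.png')
print({k:np.round(v,3).tolist() for k,v in env.read_state().items()})
for n in('scene','side','wrist'): K,R,c=ext(n);print(n,K[0,0],c,R[:,2])
E
```

```text
pics
{'time_s': 0.1, 'qpos': [1.048, 0.246, 1.559, 0.0, 1.339, -0.174], 'qd': [0.0, -0.001, -0.002, 0.001, 0.001, -0.0], 'joint_efforts': [-0.0, -43.067, -32.713, -0.0, 0.003, 0.0], 'position': [0.222, 0.61, 0.23], 'orientation': [[-0.94, 0.342, -0.001], [0.342, 0.94, -0.002], [0.0, -0.002, -1.0]], 'force': [0.319, 0.051, -0.015], 'wrist_torque': [0.049, 0.017, -0.026], 'finger_gap': 1.006}
scene 376.7206130525095 [0.93921997 0.65998369 0.76219027] [-0.41295309 -0.63244701 -0.65534763]
side 386.56924784066007 [ 0.05962996 -0.51322632  0.68375827] [ 0.52371289  0.56456648 -0.63795729]
wrist 283.95364954048995 [0.15530951 0.63405155 0.37261106] [ 0.26145252 -0.09646415 -0.96038391]
```

View pics/a.png

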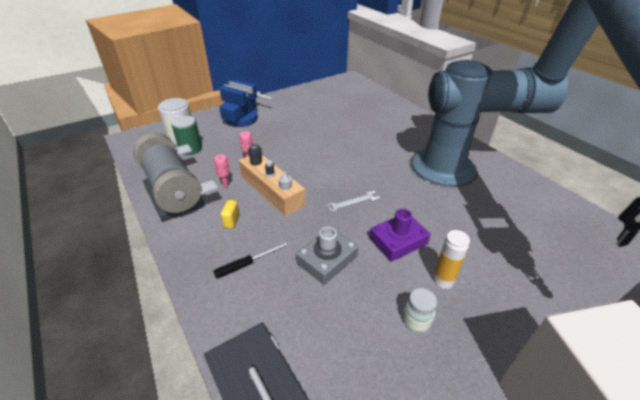

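View pics/b.png

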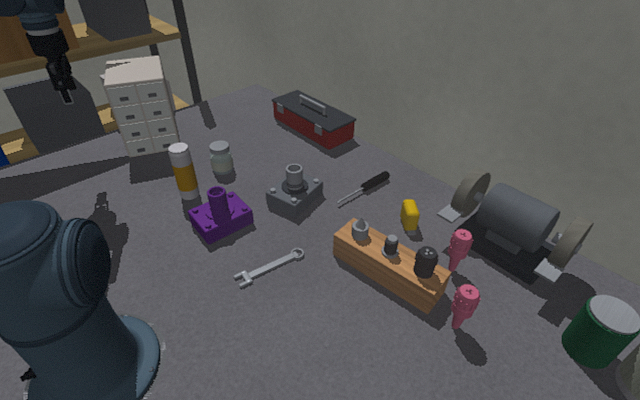

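Large-chuck candidates are the dark ribbed cylinder at scene (256,155) / side (427,262), the small chuck at scene (269,168) and the lathe centre at scene (285,180). The two pink look-alikes are at scene (222,165) and (246,143). By its description it is the dark one. The spindle is the grey block at scene (328,240), not the purple one at (402,222). I'll check both in a close crop.

Run:
```python
import cv2,numpy as np
a=cv2.imread('pics/raw_a.png');b=cv2.imread('pics/raw_b.png')
c=lambda im,x,y:cv2.resize(im[y:y+75,x:x+100],None,fx=4,fy=4,interpolation=cv2.INTER_CUBIC)
cv2.imwrite('pics/c.png',np.vstack([np.hstack([c(a,220,135),c(b,375,220)]),np.hstack([c(a,280,210),c(b,245,145)])]))
```

```text
(no output)
```

View pics/c.png

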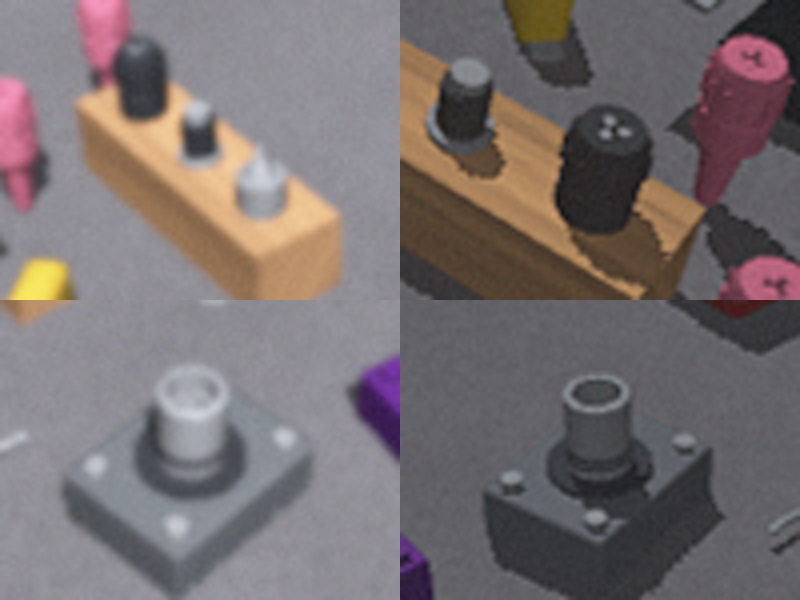

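The crop confirms the dark ribbed chuck with a three-jaw nose at the rack's end hole (nose at side (428,251), scene (255.5,147)). The grey spindle's rim is at scene (328,232), side (294,168).

Run:
```python
from h import *
for nm,z,p,q in [('chuck nose',.124,(255.5,147),(428,251)),('rim',.105,(328,232),(294.2,168)),('small',.110,(269.5,161.7),(392.5,238)),('centre tip',.121,(285,173),(360,221))]:
    A=atz('scene',p,z);B=atz('side',q,z)
    c1,d1=ray('scene',p);c2,d2=ray('side',q)
    M=np.stack([d1,-d2],1);s=np.linalg.lstsq(M,c2-c1,rcond=None)[0];X=(c1+d1*s[0]+c2+d2*s[1])/2
    print(nm,A.round(4),B.round(4),'tri',X.round(4), np.linalg.norm(X[:2]).round(3))
print(env.camera_model('wrist')['hand_eye'])
```

```text
chuck nose [ 0.5667 -0.2767  0.124 ] [ 0.5709 -0.2805  0.124 ] tri [ 0.568  -0.2795  0.1241] 0.633
rim [0.5714 0.1332 0.105 ] [0.5712 0.1304 0.105 ] tri [0.5714 0.1319 0.104 ] 0.586
small [ 0.5582 -0.2015  0.11  ] [ 0.559  -0.2039  0.11  ] tri [ 0.5584 -0.2032  0.1095] 0.594
centre tip [ 0.5531 -0.1136  0.121 ] [ 0.5372 -0.1311  0.121 ] tri [ 0.5466 -0.1248  0.1111] 0.561
[[-1.21512527e-03 -9.60295557e-01 -2.78982020e-01  7.07052896e-02]
 [ 9.99998945e-01 -1.38879410e-03  4.24861844e-04 -7.80541323e-04]
 [-7.95441524e-04 -2.78981209e-01  9.60296231e-01 -1.42338930e-01]
 [ 0.00000000e+00  0.00000000e+00  0.00000000e+00  1.00000000e+00]]
```

```bash
python3 -m creep '[[[1,-1.2,0.6],[0,0,-1],0],[[1.5,-2.4,0.6],[0,0,-2],0],[[2,-3.6,0.6],[0,0,-3],0],[[2.5,-4.8,0.6],[0,0,-4],0],[[3,-6,0.6],[0,0,-5],0],[[3.5,-7.1,0.6],[0,0,-6],0],[[4,-8.2,0.6],[0,0,-7],0],[[4.5,-9.3,0.6],[0,0,-7.75],0],[[5,-10.4,0.6],[0,0,-7.75],0],[[5.5,-11.5,0.6],[0,0,-7.75],0],[[6,-12.6,0.6],[0,0,-7.75],0],[[6.4,-13.6,0.6],[0,0,-7.75],0]]'
python3 - <<'E'
from h import *
s=env.read_state();print(s['position'],s['qpos']);print((np.array([.569,-.279,.25])-s['position'])/.05)
R=np.array(s['orientation']);print(np.degrees(np.arctan2(R[1,1],R[0,1])))
# pink
for p in[(222,158),(246,135)]:print(atz('scene',p,.115))
for p in[(460,237),(466,291)]:print(atz('side',p,.115))
E
```

```text
time_s: 1.6
position: [0.5391, -0.0641, 0.2599]
orientation: [[-0.139, 0.99, -0.002], [0.99, 0.139, 0.0], [0.001, -0.002, -1.0]]
force: [0.6, 1.1, -0.4]
finger_gap: 0.999
[ 0.53913309 -0.06413351  0.25993622] [-3.27162595e-01 -2.92631676e-02  1.80208303e+00 -3.10364502e-04
  1.37081767e+00 -4.66670859e-01]
[ 0.59733819 -4.29732972 -0.19872441]
7.996821512530112
[ 0.67271514 -0.28910215  0.115     ]
[ 0.5564446  -0.37193996  0.115     ]
[ 0.66132086 -0.29796535  0.115     ]
[ 0.54924508 -0.37974298  0.115     ]
```

```bash
python3 -m creep '[[[0.15,-1,0],[0,0,0],50],[[0.3,-2,0],[0,0,0],50],[[0.45,-3,-0.2],[0,0,0],50],[[0.6,-4,-0.4],[0,0,0],50],[[0.6,-4.3,-0.8],[0,0,0],50],[[0.6,-4.3,-0.8],[0,0,0],50],[[0.6,-4.3,-0.8],[0,0,0],50]]'
python3 - <<'E'
from h import *
snap('wrist','d.png');s=env.read_state();print(s['position'],s['force'])
print(proj('wrist',[.569,-.279,.124]))
E
```

```text
time_s: 2.48
position: [0.5692, -0.2778, 0.22]
orientation: [[-0.14, 0.99, -0.002], [0.99, 0.14, 0.001], [0.001, -0.002, -1.0]]
force: [0.6, 0.5, 0.3]
finger_gap: 0.805
[ 0.56949593 -0.27782877  0.22067545] [1.25694413 0.22034745 0.43889515]
[320.66933253 201.35850619]
```

View pics/d.png

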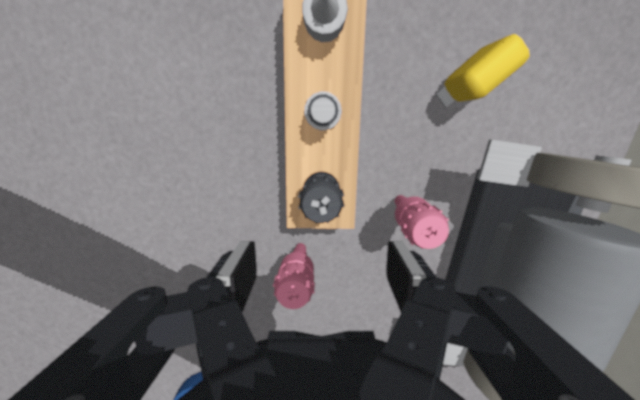

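```bash
python3 -m creep '[[[0,-0.05,-0.6],[0,0,0],50],[[0,-0.05,-1.2],[0,0,0],50],[[0,-0.05,-1.8],[0,0,0],50],[[0,-0.05,-2.3],[0,0,0],50],[[0,-0.05,-2.8],[0,0,0],50],[[0,-0.05,-2.8],[0,0,0],50],[[0,-0.05,-2.8],[0,0,0],50]]' 80
python3 - <<'E'
from h import *
snap('side','e.png',(350,190,510,310),4);s=env.read_state();print(s['position'],s['force'])
E
```

```text
time_s: 3.4
position: [0.5705, -0.2802, 0.0825]
orientation: [[-0.142, 0.99, 0.001], [0.99, 0.142, -0.001], [-0.001, 0.001, -1.0]]
force: [1.1, 0.4, 0.6]
finger_gap: 0.801
[ 0.57067167 -0.28055177  0.08274456] [ 0.51770623 -0.07233234 -0.03083513]
```

View pics/e.png

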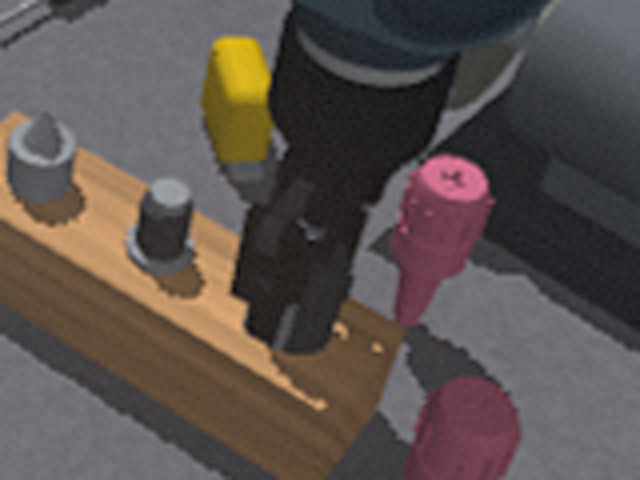

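The fingers straddle the chuck (crop (290,320)) and stay clear of the neighbours. I'll close on it.

```bash
python3 -m creep '[[[0,0,0],[0,0,0],255],[[0,0,0],[0,0,0],255],[[0,0,0],[0,0,0],255],[[0,0,0],[0,0,0],255],[[0,0,0],[0,0,0],255],[[0,0,0],[0,0,0],255]]' 80; python3 -m creep '[[[0,0,0.1],[0,0,0],255],[[0,0,0.3],[0,0,0],255],[[0,0,0.6],[0,0,0],255],[[0,0,1],[0,0,0],255],[[0,0,1.5],[0,0,0],255],[[0,0,2],[0,0,0],255],[[0,0,2.5],[0,0,0],255],[[0,0,3],[0,0,0],255],[[0,0,3],[0,0,0],255]]'
python3 - <<'E'
from h import *
s=env.read_state();print(s['position'],s['force'],s['finger_gap'])
print((np.array([.5714,.1319,s['position'][2]])-s['position'])/.05)
E
```

```text
time_s: 4.2
position: [0.5714, -0.2812, 0.0847]
orientation: [[-0.142, 0.99, 0.003], [0.99, 0.142, -0.003], [-0.004, 0.002, -1.0]]
force: [-1.9, 1.1, 5.5]
finger_gap: 0.449
time_s: 5.32
position: [0.5728, -0.2821, 0.2387]
orientation: [[-0.142, 0.99, 0.008], [0.99, 0.142, -0.007], [-0.008, 0.007, -1.0]]
force: [-0.3, -0.3, -4.5]
finger_gap: 0.45
[ 0.57275657 -0.28214493  0.23871783] [-0.28621885 -0.31294531 -4.50488494] 0.449869397171998
[-0.02713135  8.28089851  0.        ]
```

```bash
python3 -m creep '[[[0,0.5,0],[0.04,0.04,0],255],[[0,1.4,0],[0.04,0.04,0],255],[[0,2.4,0],[0.04,0.04,0],255],[[0,3.4,0],[0.04,0.04,0],255],[[0,4.4,0],[0.04,0.04,0],255],[[0,5.4,0],[0.04,0.04,0],255],[[0,6.4,0],[0.04,0.04,0],255],[[0,7.2,0],[0.04,0.04,0],255],[[0,7.8,0],[0.04,0.04,0],255],[[0,8.2,0],[0.04,0.04,0],255],[[-0.03,8.28,0],[0.04,0.04,0],255],[[-0.03,8.28,0],[0.04,0.04,0],255]]'
python3 -m creep '[[[0,0,-0.2],[0,0,0],255],[[0,0,-0.4],[0,0,0],255],[[0,0,-0.6],[0,0,0],255],[[0,0,-0.7],[0,0,0],255],[[0,0,-0.7],[0,0,0],255]]'
python3 - <<'E'
from h import *
s=env.read_state();print(s['position'],s['force'],s['finger_gap'])
a=env.camera('scene');b=env.camera('side')
c=lambda im,x,y:cv2.resize(cv2.cvtColor(im,4)[y:y+100,x:x+66],None,fx=6,fy=6,interpolation=cv2.INTER_CUBIC)
print(proj('scene',[.5714,.1319,.105]),proj('side',[.5714,.1319,.105]))
cv2.imwrite('pics/f.png',np.hstack([c(a,297,160),c(b,262,100)]))
E
```

```text
time_s: 6.82
position: [0.571, 0.1314, 0.2384]
orientation: [[-0.141, 0.99, 0.002], [0.99, 0.141, -0.002], [-0.002, 0.002, -1.0]]
force: [1.0, -0.5, -4.5]
finger_gap: 0.453
time_s: 7.45
position: [0.5707, 0.1314, 0.2028]
orientation: [[-0.141, 0.99, 0.001], [0.99, 0.141, -0.002], [-0.002, 0.001, -1.0]]
force: [0.0, 0.5, -3.9]
finger_gap: 0.451
[0.57072045 0.13138092 0.20275843] [ 0.01518339  0.52423364 -3.88242143] 0.45074704807174965
[327.71078099 231.6762193 ] [293.89727605 167.71214936]
```

View pics/f.png

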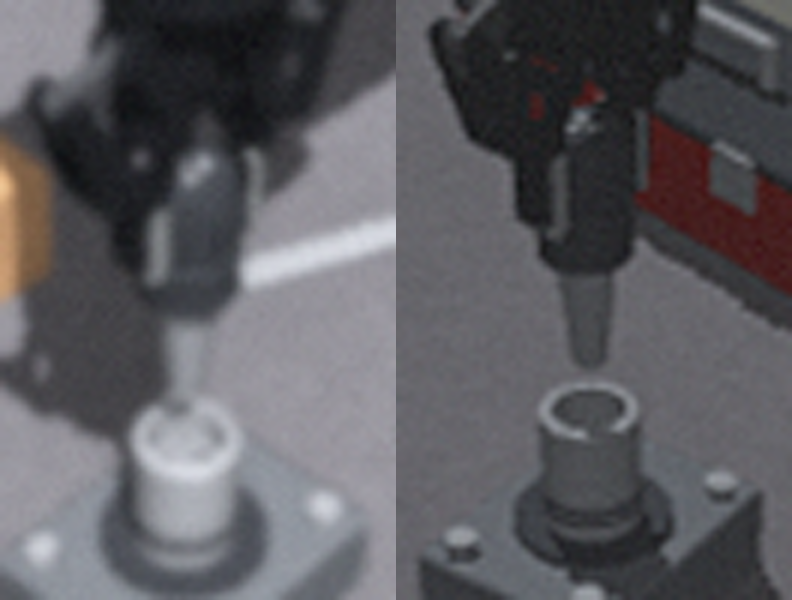

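Chuck is held upright above the spindle. In the scene crop the shank runs (190,322)→(183,403) with the rim centre at (187,437). In the side crop the shank runs (585,275)→(590,360) with the rim centre at (589,410). Next I'll compute the offset.

Run:
```python
from h import *
f=lambda p,o,dx=0:((p[0]-dx+.5)/6-.5+o[0],(p[1]+.5)/6-.5+o[1])
S=(297,160);D=(262,100)
for nm,a,b in [('shoulder',(190,318),(585,273)),('tip',(183,404),(590,363)),('rim',(187,437),(589,410))]:
    p=f(a,S);q=f(b,D,396)
    c1,d1=ray('scene',p);c2,d2=ray('side',q)
    s=np.linalg.lstsq(np.stack([d1,-d2],1),c2-c1,rcond=None)[0];P1=c1+d1*s[0];P2=c2+d2*s[1]
    print(nm,p,q,((P1+P2)/2).round(4),'gap',np.linalg.norm(P1-P2).round(4))
# column-only check: expected columns for x,y=.5714,.1319
for z in(.184,.128,.105,.05):
    print(z,proj('scene',[.5714,.1319,z]).round(1),proj('side',[.5714,.1319,z]).round(1))
```

```text
shoulder (328.25, 212.58333333333334) (293.0833333333333, 145.08333333333334) [0.5733 0.1346 0.1713] gap 0.0003
tip (327.0833333333333, 226.91666666666669) (293.9166666666667, 160.08333333333334) [0.5751 0.1348 0.1257] gap 0.0008
rim (327.75, 232.41666666666669) (293.75, 167.91666666666669) [0.5719 0.133  0.1036] gap 0.0002
0.184 [328.3 207.5] [293.  141.4]
0.128 [327.9 224.9] [293.6 160.3]
0.105 [327.7 231.7] [293.9 167.7]
0.05 [327.3 246.9] [294.5 184.5]
```

Columns agree with the spindle axis to about 1–2 mm, so I'll lower to just above the wedge zone.

```bash
python3 -m creep '[[[0,0,-0.2],[0,0,0],255],[[0,0,-0.4],[0,0,0],255],[[0,0,-0.55],[0,0,0],255],[[0,0,-0.7],[0,0,0],255],[[0,0,-0.8],[0,0,0],255],[[0,0,-0.9],[0,0,0],255],[[0,0,-0.9],[0,0,0],255],[[0,0,-0.9],[0,0,0],255]]'
python3 - <<'E'
from h import *
s=env.read_state();print(s['position'],s['force'],s['wrist_torque'])
E
```

```text
time_s: 8.55
position: [0.5715, 0.1315, 0.1591]
orientation: [[-0.141, 0.99, 0.003], [0.99, 0.141, -0.002], [-0.003, 0.003, -1.0]]
force: [-0.5, -0.7, -4.9]
finger_gap: 0.453
[0.57147486 0.1314601  0.15906357] [-0.48625618 -0.69485781 -4.90247315] [-0.01243825  0.02109447  0.03596989]
```

```bash
python3 -m creep '[[[0,0,-0.03],[0,0,0],255],[[0,0,-0.06],[0,0,0],255],[[0,0,-0.09],[0,0,0],255],[[0,0,-0.09],[0,0,0],255]]' | grep -v orient; python3 -m creep '[[[0,0,-0.02],[0,0,0],255],[[0,0,-0.04],[0,0,0],255],[[0,0,-0.04],[0,0,0],255]]'| grep -v orient
```

```text
time_s: 9.05
position: [0.5713, 0.1315, 0.1543]
force: [-0.7, -0.3, -4.7]
finger_gap: 0.451
time_s: 9.43
position: [0.5713, 0.1316, 0.1522]
force: [0.5, 1.3, -4.3]
finger_gap: 0.453
```

```bash
python3 -m creep '[[[0,0,-0.02],[0,0,0],255],[[0,0,-0.04],[0,0,0],255],[[0,0,-0.04],[0,0,0],255]]'| grep -v orient;python3 -m creep '[[[0,0,-0.02],[0,0,0],255],[[0,0,-0.04],[0,0,0],255],[[0,0,-0.04],[0,0,0],255]]'| grep -v orient
```

```text
time_s: 9.8
position: [0.5713, 0.1317, 0.1501]
force: [0.4, 0.7, -4.5]
finger_gap: 0.45
time_s: 10.18
position: [0.5712, 0.1318, 0.148]
force: [0.2, 0.4, -4.2]
finger_gap: 0.452
```

```bash
python3 -m creep '[[[0,0,-0.02],[0,0,0],255],[[0,0,-0.04],[0,0,0],255],[[0,0,-0.04],[0,0,0],255]]'| grep -v orient
```

```text
time_s: 10.55
position: [0.5712, 0.1318, 0.1459]
force: [1.0, 0.8, -4.3]
finger_gap: 0.449
```

```bash
python3 -m creep '[[[0,0,-0.02],[0,0,0],255],[[0,0,-0.04],[0,0,0],255],[[0,0,-0.04],[0,0,0],255]]'| grep -v orient;python3 -m creep '[[[0,0,-0.02],[0,0,0],255],[[0,0,-0.04],[0,0,0],255],[[0,0,-0.04],[0,0,0],255]]'| grep -v orient
```

```text
time_s: 10.92
position: [0.5711, 0.132, 0.1438]
force: [-0.6, 2.5, -3.6]
finger_gap: 0.452
time_s: 11.3
position: [0.5711, 0.1321, 0.1417]
force: [0.5, 2.6, -2.8]
finger_gap: 0.455
```

```bash
python3 -m creep '[[[0,0,-0.02],[0,0,0],255],[[0,0,-0.04],[0,0,0],255],[[0,0,-0.04],[0,0,0],255]]'| grep -v orient
```

```text
time_s: 11.68
position: [0.5712, 0.1322, 0.1397]
force: [-1.1, 2.4, -2.9]
finger_gap: 0.45
```

A lateral touch pushes the tool toward +y, so I'll comply by about 1 mm while lowering.

```bash
python3 -m creep '[[[0,0.01,-0.02],[0,0,0],255],[[0,0.02,-0.04],[0,0,0],255],[[0,0.02,-0.04],[0,0,0],255]]'| grep -v orient
```

```text
time_s: 12.05
position: [0.5712, 0.133, 0.1375]
force: [-0.2, 1.7, -4.4]
finger_gap: 0.45
```

```bash
python3 -m creep '[[[0,0.01,-0.01],[0,0,0],255],[[0,0.01,-0.03],[0,0,0],255],[[0,0.01,-0.03],[0,0,0],255]]'
```

```text
time_s: 12.42
position: [0.5713, 0.1334, 0.1358]
orientation: [[-0.141, 0.99, 0.003], [0.99, 0.141, -0.001], [-0.002, 0.003, -1.0]]
force: [0.9, 1.4, -4.6]
finger_gap: 0.448
```

```bash
python3 -m creep '[[[0,0.01,-0.01],[0,0,0],255],[[0,0.01,-0.03],[0,0,0],255],[[0,0.01,-0.03],[0,0,0],255]]'| grep -v orient
```

```text
time_s: 12.8
position: [0.5714, 0.1337, 0.1344]
force: [0.1, 0.3, -2.3]
finger_gap: 0.454
```

```bash
python3 -m creep '[[[0,0.01,-0.01],[0,0,0],255],[[0,0.01,-0.03],[0,0,0],255],[[0,0.01,-0.03],[0,0,0],255]]'| grep -v orient
```

```text
time_s: 13.18
position: [0.5715, 0.134, 0.1332]
force: [-0.9, -2.1, 1.2]
finger_gap: 0.452
```

```bash
python3 -m creep '[[[0,-0.01,-0.01],[0,0,0],255],[[0,-0.015,-0.03],[0,0,0],255],[[0,-0.015,-0.03],[0,0,0],255]]'| grep -v orient
```

```text
time_s: 13.55
position: [0.5716, 0.1335, 0.1321]
force: [-2.2, 0.7, 4.1]
finger_gap: 0.451
```

```bash
python3 -m creep '[[[0,0,-0.01],[0,0,0],255],[[0,0,-0.03],[0,0,0],255],[[0,0,-0.03],[0,0,0],255]]'
```

```text
time_s: 13.92
position: [0.5717, 0.1336, 0.131]
orientation: [[-0.141, 0.99, 0.004], [0.99, 0.141, -0.001], [-0.002, 0.004, -1.0]]
force: [-3.9, 0.9, 5.5]
finger_gap: 0.451
```

```bash
python3 -m creep '[[[-0.01,0,-0.01],[0,0,0],255],[[-0.025,0,-0.03],[0,0,0],255],[[-0.025,0,-0.03],[0,0,0],255]]'| grep -v orient
```

```text
time_s: 14.3
position: [0.5714, 0.1336, 0.1306]
force: [-2.3, 0.5, 6.8]
finger_gap: 0.452
```

```bash
python3 -m creep '[[[-0.01,0,-0.01],[0,0,0],255],[[-0.01,0,-0.03],[0,0,0],255],[[-0.01,0,-0.03],[0,0,0],255]]'; python3 -c "
from h import *
s=env.read_state();print(s['force'],s['wrist_torque'])"
```

```text
time_s: 14.68
position: [0.5714, 0.1337, 0.13]
orientation: [[-0.142, 0.99, 0.008], [0.99, 0.142, -0.001], [-0.002, 0.007, -1.0]]
force: [-2.6, 0.2, 7.9]
finger_gap: 0.45
[-2.63467644  0.22995138  7.86176632] [ 0.01882618  0.70018457 -0.02443669]
```

```bash
python3 -m creep '[[[-0.02,0,-0.02],[0,0.04,0],255],[[-0.02,0,-0.05],[0,0.04,0],255],[[-0.02,0,-0.05],[0,0.04,0],255]]'
```

```text
time_s: 15.05
position: [0.5716, 0.1336, 0.1292]
orientation: [[-0.142, 0.99, 0.005], [0.99, 0.142, -0.001], [-0.002, 0.005, -1.0]]
force: [-2.9, -0.3, 9.5]
finger_gap: 0.449
```

```bash
python3 -m creep '[[[-0.03,0,-0.02],[0,0.02,0],255],[[-0.03,0,-0.06],[0,0.02,0],255],[[-0.03,0,-0.06],[0,0.02,0],255]]'
```

```text
time_s: 15.42
position: [0.5716, 0.1337, 0.1281]
orientation: [[-0.142, 0.99, 0.005], [0.99, 0.142, -0.001], [-0.002, 0.005, -1.0]]
force: [-3.3, -0.2, 10.9]
finger_gap: 0.453
```

```bash
python3 -m creep '[[[-0.03,0,-0.03],[0,0.02,0],255],[[-0.03,0,-0.07],[0,0.02,0],255],[[-0.03,0,-0.07],[0,0.02,0],255]]'
python3 - <<'E'
from h import *
a=env.camera('scene');b=env.camera('side')
c=lambda im,x,y:cv2.resize(cv2.cvtColor(im,4)[y:y+100,x:x+66],None,fx=6,fy=6,interpolation=cv2.INTER_CUBIC)
cv2.imwrite('pics/g.png',np.hstack([c(a,297,170),c(b,262,110)]))
print(env.read_state()['force'])
E
```

```text
time_s: 15.8
position: [0.5717, 0.1337, 0.1272]
orientation: [[-0.142, 0.99, 0.006], [0.99, 0.142, -0.001], [-0.002, 0.006, -1.0]]
force: [-3.6, 0.4, 13.5]
finger_gap: 0.449
[-3.30459827 -0.51982062 14.14366099]
```

View pics/g.png

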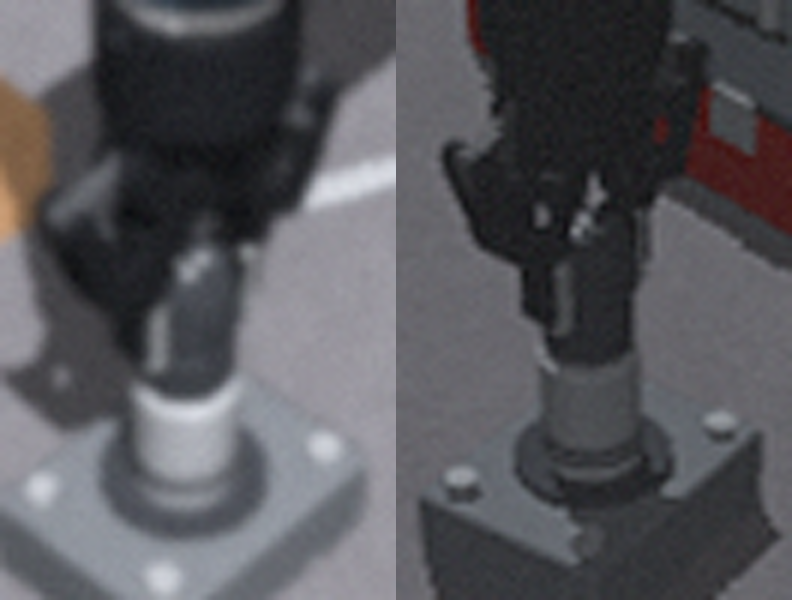

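Chuck is upright and its shoulder is a few mm above the rim (scene crop (190,395)); the fingers are well above. Net push is about 18.5 N, so one more small step.

```bash
python3 -m creep '[[[-0.03,0,-0.04],[0,0.02,0],255],[[-0.03,0,-0.07],[0,0.02,0],255],[[-0.03,0,-0.07],[0,0.02,0],255],[[-0.03,0,-0.07],[0,0.02,0],255]]'; python3 -c "
from h import *
for i in range(3): env.camera('side');print(env.read_state()['force'])"
```

```text
time_s: 16.4
position: [0.5717, 0.1337, 0.1266]
orientation: [[-0.142, 0.99, 0.007], [0.99, 0.142, -0.002], [-0.003, 0.007, -1.0]]
force: [-5.0, -1.1, 15.6]
finger_gap: 0.451
[-4.35057209 -1.29060594 16.11702393]
[-3.82168389 -0.21794438 14.78299345]
[-5.38073382 -0.65374286 16.0880537 ]
```

Net push is about 20 N (15.7 plus 4.5 of weight) and it has been held. Now a slow pull up.

```bash
python3 -m creep '[[[0,0,0.04],[0,0.03,0],255],[[0,0,0.08],[0,0.03,0],255],[[0,0,0.12],[0,0.03,0],255],[[0,0,0.16],[0,0.03,0],255],[[0,0,0.2],[0,0.03,0],255],[[0,0,0.2],[0,0.03,0],255]]'
python3 - <<'E'
from h import *
a=env.camera('scene');b=env.camera('side')
c=lambda im,x,y:cv2.resize(cv2.cvtColor(im,4)[y:y+100,x:x+66],None,fx=6,fy=6,interpolation=cv2.INTER_CUBIC)
cv2.imwrite('pics/i.png',np.hstack([c(a,297,170),c(b,262,110)]))
E
```

```text
time_s: 17.3
position: [0.5712, 0.1336, 0.1334]
orientation: [[-0.142, 0.99, 0.002], [0.99, 0.142, -0.001], [-0.002, 0.002, -1.0]]
force: [5.6, 0.8, -14.7]
finger_gap: 0.452
```

View pics/i.png

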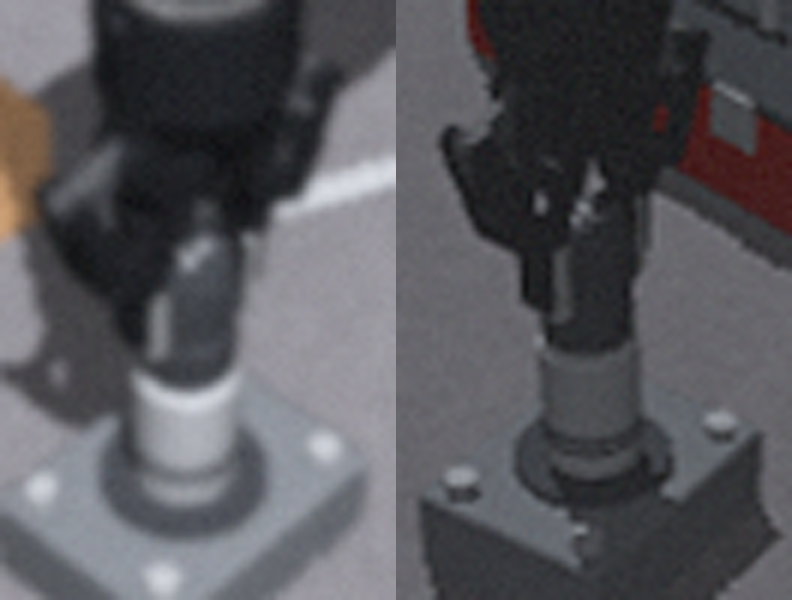

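Pull is 14.7 N (10.2 N of it net, the clamp's drag), and the rim has risen with the chuck (side crop rim at (588,350), 10 px higher). The taper holds, so I'll go on.

```bash
python3 -m creep '[[[0.01,0,0.06],[0,0,0],255],[[0.01,0,0.1],[0,0,0],255],[[0.01,0,0.15],[0,0,0],255],[[0.01,0,0.2],[0,0,0],255],[[0.01,0,0.25],[0,0,0],255],[[0.01,0,0.3],[0,0,0],255],[[0.01,0,0.35],[0,0,0],255],[[0.01,0,0.39],[0,0,0],255],[[0.01,0,0.42],[0,0,0],255],[[0.01,0,0.42],[0,0,0],255]]'
```

```text
time_s: 18.65
position: [0.5711, 0.1336, 0.151]
orientation: [[-0.141, 0.99, 0.001], [0.99, 0.141, -0.001], [-0.001, 0.001, -1.0]]
force: [6.5, 0.7, -15.6]
finger_gap: 0.45
```

```bash
python3 -m creep '[[[0.02,0,0],[0,0,0],255],[[0.02,0,0],[0,0,0],255],[[0.02,0,0],[0,0,0],255]]'
```

```text
time_s: 19.02
position: [0.5716, 0.1336, 0.1505]
orientation: [[-0.141, 0.99, -0.0], [0.99, 0.141, -0.001], [-0.001, -0.0, -1.0]]
force: [-0.7, -0.2, -3.4]
finger_gap: 0.447
```

Forces are nearly zero apart from the weight, so I'll open.

```bash
python3 -m creep '[[[0,0,0],[0,0,0],100],[[0,0,0],[0,0,0],60],[[0,0,0],[0,0,0],40],[[0,0,0],[0,0,0],40],[[0,0,0],[0,0,0],40]]'
python3 - <<'E'
from h import *
a=env.camera('scene');b=env.camera('side')
c=lambda im,x,y:cv2.resize(cv2.cvtColor(im,4)[y:y+100,x:x+66],None,fx=6,fy=6,interpolation=cv2.INTER_CUBIC)
cv2.imwrite('pics/j.png',np.hstack([c(a,297,160),c(b,262,100)]))
E
```

```text
time_s: 19.65
position: [0.5717, 0.1336, 0.1506]
orientation: [[-0.141, 0.99, 0.0], [0.99, 0.141, -0.001], [-0.001, 0.0, -1.0]]
force: [-0.2, 0.6, -0.5]
finger_gap: 0.844
```

View pics/j.png

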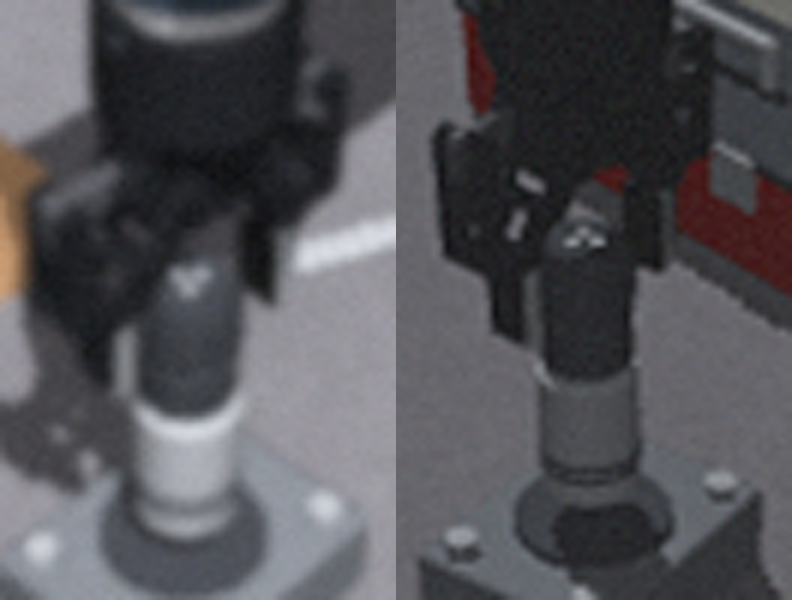

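Released: the chuck stands upright in the raised spindle. The side rim edge went from row 410 to 368, about 7 px or 22 mm. The fingers are clear on both sides, so I'll retreat straight up.

```bash
python3 -m creep '[[[0,0,0.2],[0,0,0],40],[[0,0,0.6],[0,0,0],40],[[0,0,1.2],[0,0,0],40],[[0,0,1.9],[0,0,0],40],[[0,0,2.6],[0,0,0],40],[[0,0,3],[0,0,0],40],[[0,0,3],[0,0,0],40],[[0,0,3],[0,0,0],40]]'
python3 - <<'E'
from h import *
a=env.camera('scene');b=env.camera('side')
c=lambda im,x,y:cv2.resize(cv2.cvtColor(im,4)[y:y+100,x:x+66],None,fx=6,fy=6,interpolation=cv2.INTER_CUBIC)
cv2.imwrite('pics/k.png',np.hstack([c(a,297,160),c(b,262,100)]))
E
```

```text
time_s: 20.75
position: [0.571, 0.1335, 0.299]
orientation: [[-0.141, 0.99, -0.002], [0.99, 0.141, -0.001], [-0.001, -0.003, -1.0]]
force: [-0.5, 0.3, -0.3]
finger_gap: 0.846
```

View pics/k.png

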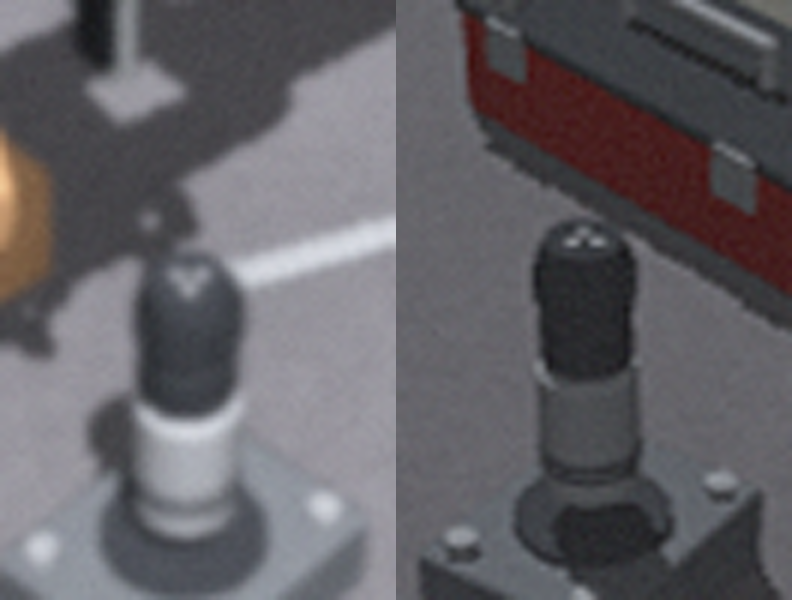

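The chuck is upright, seated in the raised spindle and unchanged after the retreat; the gripper is clear. I'll hand the job in.

```bash
python3 -c "
from workcell import env
print(env.sign_off())"
```

```text
the job is handed in; nothing more can be done
None
```

I took the large chuck from the rack's end hole, lowered it into the grey spindle and pressed it in. I then drew the spindle up by the chuck alone, let go, moved clear and handed the job in at about 21 s.

- **Wedging:** the final push was about 20 N, made up of 15.7 N read at the wrist plus about 4.5 N of chuck weight. A side force of 4–5 N in x was present while pushing.
- **Lift:** the pull settled at about 15 N, which matches the clamp's drag plus the chuck's weight. The arm rose about 24 mm, and the pictures show the spindle about 22 mm up, read roughly from the pixels. I found no sign of slip at the taper.
- **Last check:** the final picture shows the chuck upright and centred in the raised spindle, unchanged after the gripper moved away. Forces on the tool were near zero.

**Did not quite agree:**
- The shoulder ended roughly 4–7 mm above the rim. That is lower than I expected from the 9–25 mm wedging range, but the pictures show it probably still clear of the rim.
- The push rose more slowly than the stated 3–4 N per mm.
- The clamping force between chuck and spindle could not be measured directly.
- I did not take a final picture of the other things; nothing came near them on the way.

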